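Lay the tissue box down in its taped bay

ROBOT

A 6-joint arm with a two-finger parallel gripper is mounted at the origin on the work surface. World frame = base frame: x ahead of the robot, y to its left, z up, the work surface at z = 0. Lengths are in mm, angles in rad, forces in N, time in s.
With the tool pointing down it reaches from about 350 to 975 mm from the base axis. Payload 7.1 kg.
Tool frame: the origin (TCP) lies at the very end of the fingers, on their centre line; the grasp point (between the pads) lies 19 mm behind it; y points along the fingers, x is the direction in which the jaws open and shut, and the axes are right-handed (so a half turn about y gives the same grasp; the last joint's range is limited). The gripper opens to 88 mm and grips with 3 to 60 N. Pads are 20 mm wide; open, the fingers measure 115 mm over their backs; the gripper's body (75 mm by 178 mm) begins 61 mm behind the grasp point.
Start: joints at [-1.169, 0.423, 1.63, -0, 1.089, -0.019], TCP at [255.322, -570.452, 222.675] pointing down, gripper open.
Joint ranges: [-3, 3], [-0.9, 2.11], [0.09, 2.58], [-1.31, 4.45], [0.11, 2.69], [-2.54, 2.54]. Speed limits (rad/s): [2.39, 2.39, 3.01, 3.14, 3.14, 3.14].

INTERFACE

Orientations are given as a rotation vector (axis times angle).
In Python, from workcell import ctrl gives the robot as it stands. The module is installed in compiled form; this text tells all that it offers.
- The arm moves only by the tool carry_out, never from a script. Its arguments are lists of equal length, an entry for each row: "delta_pos": the shift along the tool's x, y, z in cm, a list of three; "rotation": the turn, a rotation vector about the tool's x, y, z in rad, a list of three. In form: {"delta_pos": [[dx, dy, dz], ...], "rotation": [[wx, wy, wz], ...]}. A call has 1 to 12 rows; each row is the pose to reach, as a shift and turn from the pose commanded when the call began, along the tool's axes at that moment; what a row does not reach only later rows make up. A row lasts 1/12 s, in which the tool goes at most 41.7 mm and 7.16 degrees, less where a joint would pass 70% of its speed; a pose out of reach is approached as far as the arm can. A call with a gripper value outside its range is refused whole. "hand" is the closure in counts, from 0 (fully open) to 255 (shut), set as the call begins (left out, the last holds). The fingers move at their own pace and stop on an object; the grip force is fixed at half the most. Time passes only in rows, so rows that repeat a pose let the fingers close. It gives the time, the measured TCP pose, the force and the opening at its end, in the units of the state.
- ctrl.get_obs(): the state, without advancing time (a new reading comes with each control period).
- ctrl.get_image(name): name is "scene" or "top" or "wrist"; returns the picture (420x560x3 uint8, red, green, blue); there is no depth.
- ctrl.camera_info(name): a dict with "fov_y" (degrees; the focal length in pixels is half the picture's height over the tangent of half this angle, whatever the lens; pixels are square), "cx", "cy" (the principal point, pixels), "k1" (the pictures are not rectified: a ray, as slopes to the right and down, at radius r is drawn at 1 + k1 r^2 times it, then the intrinsics apply), "R" (3x3) and "t" (3): a world point X has camera coordinates R X + t; the wrist camera has in their place "T_tool_cam" (4x4, takes a point from camera to tool coordinates, whose origin is the TCP and whose axes are the tool frame's). Camera axes: x right, y down, z forward; pixel columns grow to the right and rows downward; lengths in mm; the calibration is good to about 2 mm. A picture is of the moment at which its call begins: read the wrist's pose just before it. camera_info takes no time and is no camera call.
- ctrl.close_job(): hands the job in, once; it reports no verdict.
The state is a dict: "t": time; "qpos": joint angles; "qvel": joint speeds; "joint_torque": joint torques, N m; "ee_pos": TCP position; "orientation": TCP orientation; "ft_force": force on the tool from outside, world axes, zero at the start; "moment": the same for the moment, N m; "width": finger opening in mm.
Only numpy, scipy, OpenCV 4.12 (cv2) and the standard library are available. Lean on these libraries where they do the work, as an engineer would, in place of code of your own. Each camera call takes 0.05 s, during which the arm holds its last target.

TASK

Push the round aluminium box along the counter until it is clear of the yellow taped bay. Then tip the standing tissue box over by pushing high on the face with the oval tear-out panel, so that it comes down flat inside the bay with the panel facing up. Only push with the fingers: lift nothing, keep the aluminium box upright on the counter, and leave the tiffin and the other things where they are.

Things in the scene. Friction and masses are not known exactly. Their poses are not given: they have to be found in the camera images.
- bay: Yellow tape rectangle on the counter (a blue and a grey upturned crate: a level top 120 mm above the table, x 0.335 to 0.925 m, y -0.39 to 0.39 m). Tape 12 mm wide, outline 214 x 136 mm inside, 238 x 160 outside. Origin: its centre, on the counter top. x runs along the long side, away from the standing tissue box: the way the box is to fall; z up.
- tissue_box: White and green rigid carton, 0.13-0.27 kg, standing on end across one short side of the bay: 170 mm tall (z), 100 wide (y), 60 deep (x). Origin: centre of its foot end. Tan oval panel on the face at x = -30 mm; plain back at +30, towards the bay. Its x is within 5 degrees of the bay's. Tipped about its lower back edge, it falls by itself from 20 degrees on; lying, its x points down.
- box_centre (a point): Middle of the tissue box: 85 mm above the counter while it stands, 30 mm when it lies flat.
- foot_left (a point): Corner of the tissue box's back face, x = +30, y = +50, z = 0 mm in its frame.
- foot_right (a point): Corner of the tissue box's back face, x = +30, y = -50, z = 0 mm in its frame.
- head_left (a point): Corner of the tissue box's back face, x = +30, y = +50, z = 170 mm in its frame.
- head_right (a point): Corner of the tissue box's back face, x = +30, y = -50, z = 170 mm in its frame.
- tin: Round lidded aluminium box, straight-sided, 100 mm across (101 at the lid, 102 at the seam) and 41 mm tall, about 0.15 to 0.31 kg, standing inside the bay where the tissue box has to fall. It slides when pushed low. Origin: centre of its underside, z up.
- tiffin: Grey steel three-tier tiffin with side straps, spring clip and carrying handle, 132 mm across (its clip reaches 80 mm from the middle), 243 mm tall, at the left back of the counter. Origin: centre of its underside. Leave it alone.
- cup: Orange silicone cup, 84 mm across, 75 mm tall. Origin: centre of its underside. It and the steel tumbler stand one at the right back, the other at the left edge of the counter. Leave it alone.
- tumbler: Steel tumbler, 78 mm across, 100 mm tall. Origin: centre of its underside. Leave it alone.
- jar: Amber glass jar with a red cap, 68 mm across, 90 mm tall, at the near left edge of the counter. Origin: centre of its underside. Leave it alone.
- katori: Small steel bowl, 96 mm across, 42 mm tall, at the near right edge of the counter. Origin: centre of its underside. Leave it alone.
- ladle: Steel ladle lying at the back of the counter: bowl 80 mm across and 30 mm high, with a handle whose end is 269 mm from the bowl's centre and at most 38 mm above the counter. Origin: under the middle of its bowl; the handle runs along its +x. Leave it alone.

How it is judged:
By the outcome, as a careful person would: the job done as asked, in the order asked, and still so for the second after the job is handed in, with the robot touching nothing.
It also fails if it takes over 50 s, if anything falls off the work surface, if the arm or the gripper's body presses on something with over 40 N, if the wrist force passes 120 N, or if a joint passes its speed limit or range.

## Working session

There is one attempt and no reset: what is moved stays moved. The work goes in short steps, Python scripts to look and compute and a tool call to move; the robot and the scene stay as the last step left them, time stands still between calls to the robot, and variables do not carry over. Pictures are saved under pics/ and viewed, and the job is handed in when it is done.

Besides the shell and the picture viewer there is one more tool, called by a JSON object that holds its "op" and its "data". carry_out: Moves the arm, as the interface text tells. Its arguments: {"type":"object","properties":{"delta_pos":{"type":"array","items":{"type":"array","items":{"type":"number"}}},"rotation":{"type":"array","items":{"type":"array","items":{"type":"number"}}},"hand":{"type":"number"}},"required":["delta_pos","rotation"]}

```bash
mkdir -p pics; python3 - <<'E'
from workcell import ctrl
import cv2
o=ctrl.get_obs()
print({k:o[k] for k in('t','ee_pos','orientation','ft_force','width')})
for n in('scene','top','wrist'):
    im=ctrl.get_image(n); cv2.imwrite(f'pics/{n}0.png',im[:,:,::-1]); print(n,ctrl.camera_info(n))
E
```

```text
{'t': 0.0, 'ee_pos': array([ 255.11897722, -569.94160149,  221.92055265]), 'orientation': array([-1.37852972,  0.89479675, -0.89269183]), 'ft_force': array([ 0.6624214 ,  0.42875468, -0.573414  ]), 'width': 87.68696911562168}
scene {'fov_y': 52.936322629341184, 'cx': 284.79643103518134, 'cy': 213.54431766172334, 'k1': -0.0832163621587158, 'R': array([[ 0.66212096,  0.74935355, -0.00806785],
       [ 0.6344572 , -0.56626424, -0.52612629],
       [-0.39882314,  0.34324054, -0.85036818]]), 't': array([-402.48068423, -233.74165072, 1503.89777029])}
top {'fov_y': 55.40514123323072, 'cx': 278.3896668928592, 'cy': 207.73766910212518, 'k1': -0.08218091653175413, 'R': array([[-2.82537660e-02, -9.99600772e-01,  1.43409587e-04],
       [-9.91011014e-01,  2.79922079e-02, -1.30818984e-01],
       [ 1.30762743e-01, -3.83824944e-03, -9.91406260e-01]]), 't': array([   3.06046015,  629.47781757, 1067.20868545])}
wrist {'fov_y': 62.23468617964459, 'cx': 277.91515766085007, 'cy': 213.9360411483984, 'k1': -0.07975182141061472, 'T_tool_cam': array([[ 9.99999558e-01, -9.40221418e-04, -2.72256250e-05,
         9.33572339e-01],
       [-1.98977739e-04, -2.39740650e-01,  9.70836949e-01,
        -1.63348222e+02],
       [-9.19328781e-04, -9.70836514e-01, -2.39740731e-01,
         6.40918534e+01],
       [ 0.00000000e+00,  0.00000000e+00,  0.00000000e+00,
         1.00000000e+00]])}
```

View pics/scene0.png

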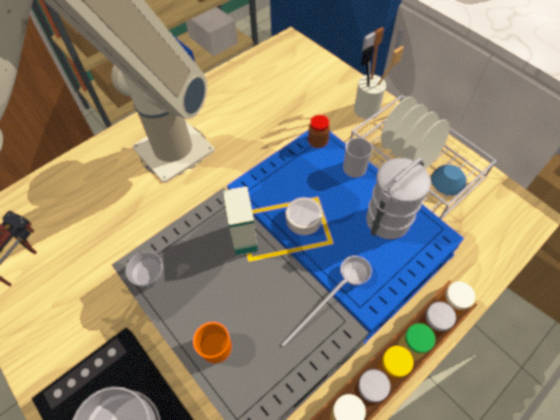

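View pics/top0.png

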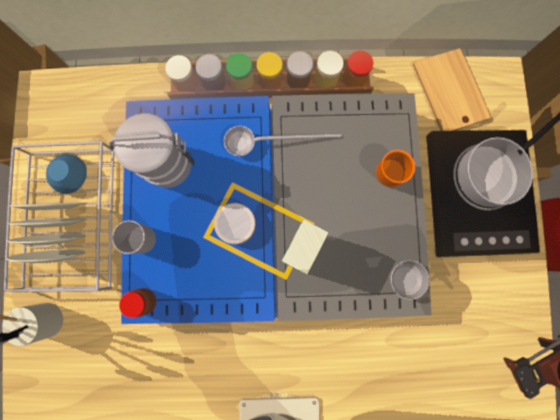

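View pics/wrist0.png

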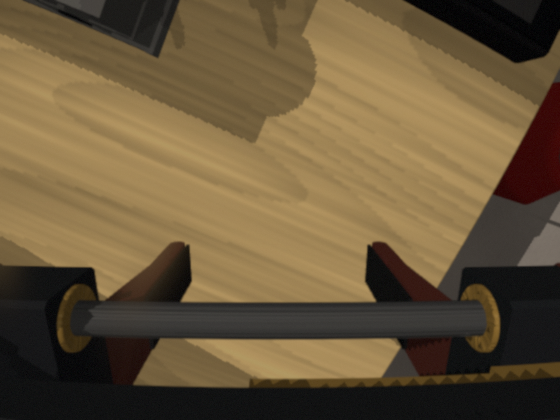

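The top view shows the bay around (265,230), the tin at (235,223), and the tissue box's top at (305,245). The bay's x points to image left and slightly up. I'll zoom in to measure these.

```bash
python3 - <<'E'
import cv2
a=cv2.imread('pics/top0.png')[170:310,190:350]; cv2.imwrite('pics/topz.png',cv2.resize(a,None,fx=5,fy=4.2857/4.2857*4.2857 if 0 else 4.2,interpolation=cv2.INTER_CUBIC) if 0 else cv2.resize(a,(640,560),interpolation=cv2.INTER_CUBIC))
a=cv2.imread('pics/scene0.png')[160:300,200:360]; cv2.imwrite('pics/scenez.png',cv2.resize(a,(640,560),interpolation=cv2.INTER_CUBIC))
E
cat > h.py <<'E'
import numpy as np,cv2
from workcell import ctrl
from scipy.spatial.transform import Rotation as Ro
def KRt(n):
    c=ctrl.camera_info(n); f=210/np.tan(np.radians(c['fov_y']/2))
    if n=='wrist':
        o=ctrl.get_obs(); T=np.eye(4); T[:3,:3]=Ro.from_rotvec(o['orientation']).as_matrix(); T[:3,3]=o['ee_pos']
        M=np.linalg.inv(T@c['T_tool_cam']); R,t=M[:3,:3],M[:3,3]
    else: R,t=np.array(c['R']),np.array(c['t'])
    return f,c,R,t
def p2w(n,uv,z):
    f,c,R,t=KRt(n); out=[]
    for u,v in np.atleast_2d(uv):
        d=np.array([(u-c['cx'])/f,(v-c['cy'])/f]); s=d.copy()
        for _ in range(30): s=d/(1+c['k1']*(s@s))
        ray=R.T@np.array([*s,1]); C=-R.T@t
        out.append(C+ray*(z-C[2])/ray[2])
    return np.array(out)
def w2p(n,P):
    f,c,R,t=KRt(n); X=np.atleast_2d(P)@R.T+t; s=X[:,:2]/X[:,2:]
    s=s*(1+c['k1']*(s**2).sum(1,keepdims=True)); return s*f+[c['cx'],c['cy']]
E
```

```text
(no output)
```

View pics/topz.png

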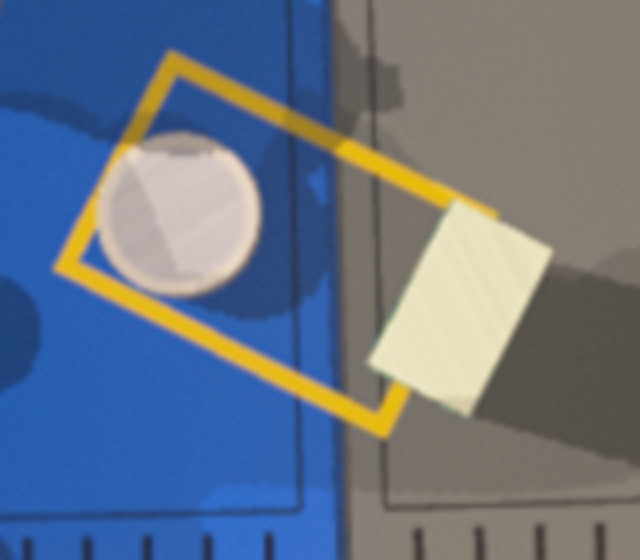

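View pics/scenez.png

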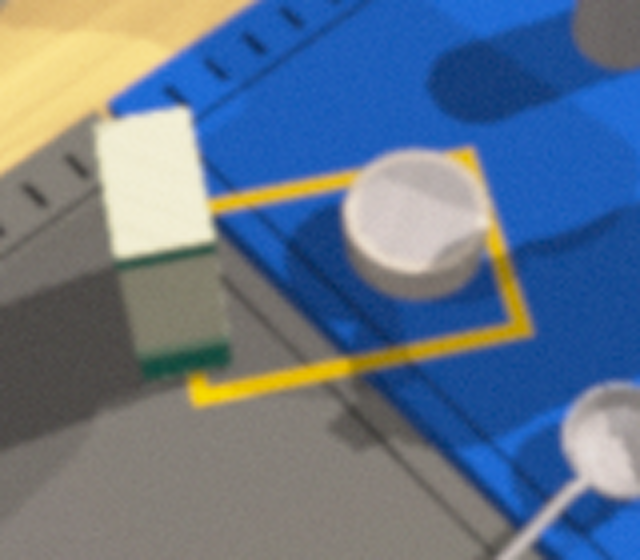

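```bash
cat > m.py <<'E'
from h import *
from scipy.optimize import least_squares
T=lambda l:np.array(l)/4.+[190,170]-0.375
S=lambda l:np.array(l)/4.+[200,160]-0.375
bt=T([(172,50),(53,268),(387,438)]); bs=S([(472,148),(535,335),(192,405)])
loc_t=np.array([[119,-80],[119,80],[-119,80]])  # guess: x left in image, y = down in image
loc_s=np.array([[119,80],[119,-80],[-119,-80]])
def place(p,l,z):
    c,s=np.cos(p[2]),np.sin(p[2]); return np.c_[p[0]+c*l[:,0]-s*l[:,1],p[1]+s*l[:,0]+c*l[:,1],np.full(len(l),z)]
w=p2w('top',bt,120);print(w.round(1)); print(p2w('scene',bs,120).round(1))
d=w[1]-w[2]; yaw=np.arctan2(d[1],d[0])
r=lambda p:np.r_[(w2p('top',place(p,loc_t,120))-bt).ravel(),(w2p('scene',place(p,loc_s,120))-bs).ravel()]
s=least_squares(r,[600,50,yaw]);print('bay',s.x,r(s.x).round(1))
xt=T([(455,200),(553,250),(470,417),(368,362)]); w=p2w('top',xt,290);print(w.round(1),'c',w.mean(0))
l=np.array([[30,-50],[-30,-50],[-30,50],[30,50]])
xs=S([(95,122),(190,107),(217,243),(118,265)]); print(p2w('scene',xs,290).round(1))
ls=np.array([[-30,50],[30,50],[30,-50],[-30,-50]])
xf=S([(230,363),(143,378)]);print('foot',p2w('scene',xf,120).round(1))
r2=lambda p:np.r_[(w2p('top',place(p,l,290))-xt).ravel(),(w2p('scene',place(p,ls,290))-xs).ravel(),(w2p('scene',place(p,np.array([[30,-50],[-30,-50]]),120))-xf).ravel()]
s2=least_squares(r2,[w[:,0].mean(),w[:,1].mean(),yaw]);print('box',s2.x,r2(s2.x).round(1))
print('tin',p2w('top',T([(180,213)]),161),p2w('scene',S([(416,211)]),161))
b=s.x;
def inbay(P):
    c,q=np.cos(b[2]),np.sin(b[2]);d=np.array(P[:2])-b[:2];return np.array([c*d[0]+q*d[1],-q*d[0]+c*d[1]])
print('inbay box',inbay(s2.x),np.degrees(s2.x[2]-b[2]),'tin',inbay(p2w('top',T([(180,213)]),161)[0]))
for n,px,z in [('tumbler top',(128,232),220),('ladle bowl',(239,140),150),('jar',(133,303),210),('tiffin top',(142,140),350),('katori',(409,275),162),('cup',(397,163),195),('handle end',(341,136),150)]:
    P=p2w('top',[px],z)[0];print(n,P.round(),inbay(P).round())
E
python3 m.py
```

```text
[[689.4 102.6 120. ]
 [549.9 180.8 120. ]
 [436.9 -29.4 120. ]]
[[ 550.8  181.1  120. ]
 [ 692.1  105.8  120. ]
 [ 576.  -104.4  120. ]]
bay [563.59373497  37.78519548   1.07268252] [-0.6 -0.5  0.1 -0.1 -0.3  0.2 -0.3 -0.  -0.8  0.   0.1  0.4]
[[ 569.4  -66.4  290. ]
 [ 541.1 -117.7  290. ]
 [ 454.5  -70.2  290. ]
 [ 484.8  -17.4  290. ]] c [512.45685992 -67.94086388 290.        ]
[[ 456.2  -67.7  290. ]
 [ 487.   -16.2  290. ]
 [ 575.3  -66.4  290. ]
 [ 547.9 -119.9  290. ]]
foot [[ 568.6  -65.1  120. ]
 [ 538.  -116.7  120. ]]
box [513.46660171 -67.49028202   1.055236  ] [-0.2 -1.1  0.2 -0.5 -0.6 -0.3 -0.3  0.  -0.6  0.  -0.7 -0.4 -0.8 -1.
 -0.9 -2.   0.5  1.   0.5  1.4]
tin [[579.02047463  94.4403231  161.        ]] [[581.36102508  94.72314547 161.        ]]
inbay box [-116.43216851   -6.2614525 ] -0.9996115696769504 tin [57.14112025 13.51592243]
tumbler top [559. 338. 220.] [261. 148.]
ladle bowl [793.  82. 150.] [ 148. -180.]
jar [395. 328. 210.] [174. 287.]
tiffin top [738. 264. 350.] [282. -45.]
katori [ 439. -328.  162.] [-381.  -65.]
cup [ 711. -307.  195.] [-232. -294.]
handle end [ 796. -180.  150.] [ -80. -309.]
```

```bash
cat >> h.py <<'E'
B=np.array([563.6,37.8]); YAW=1.0727
ux=np.array([np.cos(YAW),np.sin(YAW)]); uy=np.array([-ux[1],ux[0]])
def bay(x,y,z): return np.r_[B+x*ux+y*uy,z]
def inbay(P): d=np.array(P[:2])-B; return np.array([d@ux,d@uy])
def tool():
    o=ctrl.get_obs(); return Ro.from_rotvec(o['orientation']).as_matrix(),np.array(o['ee_pos']),o
def down(yaw): # tool x at yaw, tool y down
    x=np.array([np.cos(yaw),np.sin(yaw),0]); y=np.array([0,0,-1.]); return np.c_[x,y,np.cross(x,y)]
def plan(P,Rt=None):
    R,p,o=tool(); print('delta cm',(R.T@(np.array(P)-p)/10).round(2),end=' ')
    if Rt is not None: print('rot',Ro.from_matrix(R.T@Rt).as_rotvec().round(3),end='')
    print()
E
python3 - <<'E'
from h import *
R,p,o=tool(); print(R.round(3),o['qpos'])
print('up'); plan(p+[0,0,120])
for y in(YAW,YAW+np.pi):
    plan(bay(57,-67,340),down(y)); plan(bay(57,-67,130),down(y))
E
```

```text
[[ 0.409 -0.     0.913]
 [-0.913  0.001  0.409]
 [-0.001 -1.    -0.   ]] [-1.16896861e+00  4.23669984e-01  1.63046965e+00 -5.61298925e-05
  1.08861145e+00 -1.89937647e-02]
up
delta cm [-1.0e-02 -1.2e+01 -0.0e+00] 
delta cm [-41.03 -11.74  61.58] rot [-1.000e-03 -2.223e+00 -1.000e-03]
delta cm [-41.     9.26  61.58] rot [-1.000e-03 -2.223e+00 -1.000e-03]
delta cm [-41.03 -11.74  61.58] rot [ 0.001  0.919 -0.001]
delta cm [-41.     9.26  61.58] rot [ 0.001  0.919 -0.001]
```

{"op": "carry_out", "data": {"delta_pos": [[0, -4, 0], [0, -8, 0], [0, -11.7, 0], [-2, -11.7, 3], [-4.2, -11.7, 6.2], [-6.2, -11.7, 9.3], [-8.2, -11.7, 12.4], [-10.2, -11.7, 15.4], [-12.3, -11.7, 18.5], [-14.4, -11.7, 21.6], [-16.4, -11.7, 24.6], [-18.4, -11.7, 27.7]], "rotation": [[0, 0, 0], [0, 0, 0], [0, -0.1, 0], [0, -0.2, 0], [0, -0.3, 0], [0, -0.4, 0], [0, -0.5, 0], [0, -0.6, 0], [0, -0.7, 0], [0, -0.8, 0], [0, -0.9, 0], [0, -1.0, 0]], "hand": 80}}

```text
t: 1.15
ee_pos: [433.4, -287.6, 339.6]
orientation: [-1.568, 0.114, -0.114]
ft_force: [-0.3, -0.6, -0.7]
width: 60.3
```

```bash
python3 - <<'E'
from h import *
R,p,o=tool();print(o['t'],p,o['qpos'],o['width'])
plan(bay(57,-67,340),down(YAW))
E
```

```text
1.15 [ 433.41446768 -287.5956397   339.6121841 ] [-6.08734120e-01  1.44753420e-01  1.73290911e+00  1.21265109e-05
  1.26408036e+00 -4.63559123e-01] 60.30478153279255
delta cm [16.43 -0.04 37.11] rot [-0.    -1.218 -0.   ]
```

{"op": "carry_out", "data": {"delta_pos": [[1.4, 0, 3.1], [2.8, 0, 6.2], [4.1, 0, 9.3], [5.5, 0, 12.4], [6.9, 0, 15.5], [8.2, 0, 18.6], [9.6, 0, 21.7], [11, 0, 24.8], [12.4, 0, 27.9], [13.7, 0, 31], [15.1, 0, 34.1], [16.4, 0, 37.1]], "rotation": [[0, -0.1, 0], [0, -0.2, 0], [0, -0.3, 0], [0, -0.4, 0], [0, -0.5, 0], [0, -0.6, 0], [0, -0.71, 0], [0, -0.81, 0], [0, -0.91, 0], [0, -1.01, 0], [0, -1.11, 0], [0, -1.218, 0]]}}

```text
t: 2.15
ee_pos: [651.2, 54.7, 339.3]
orientation: [-1.404, -0.835, 0.836]
ft_force: [-0.0, -0.1, 0.1]
width: 60.3
```

```bash
python3 - <<'E'
from h import *
R,p,o=tool();print(o['t'],p,o['qpos'],o['width'],inbay(p))
plan(bay(57,-67,130),down(YAW))
im=ctrl.get_image('wrist'); cv2.imwrite('pics/w1.png',im[:,:,::-1])
E
```

```text
2.15 [651.15141416  54.68773875 339.32679644] [ 6.55724153e-02  3.64107314e-01  1.44464132e+00  1.07318711e-05
  1.33336751e+00 -1.00759349e+00] 60.28120560498654 [ 56.66381297 -68.84517516]
delta cm [ 0.04 20.93  0.18] rot [-0.  0. -0.]
```

View pics/w1.png

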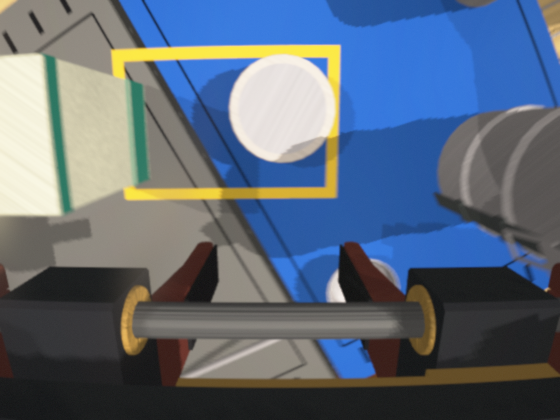

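The wrist view shows the tin at (282,107), with the tape around it and the finger centre line near column 280, so they are aligned. I'll cross-check the bay and tin positions from this view.

```bash
python3 - <<'E'
from h import *
print('tin',inbay(p2w('wrist',[(282,107)],161)[0]), 'corners',[inbay(q).round(1) for q in p2w('wrist',[(112,45),(340,44),(338,198),(125,199)],120)])
print('box foot', [inbay(q).round(1) for q in p2w('wrist',[(135,82),(148,182)],126)])
E
```

```text
tin [64.03726351 15.85273685] corners [array([-113.8,   82. ]), array([123.8,  82.4]), array([128.7, -79.7]), array([-112.6,  -82.6])]
box foot [array([-88.8,  43.3]), array([-82.1, -62.1])]
```

{"op": "carry_out", "data": {"delta_pos": [[0, 3, 0], [0, 6, 0], [0, 9, 0], [0, 12, 0], [0, 15, 0], [0, 17, 0], [0, 18.5, 0], [0, 19.5, 0], [0, 20.3, 0], [0, 20.9, 0], [0, 20.9, 0]], "rotation": [[0, 0, 0], [0, 0, 0], [0, 0, 0], [0, 0, 0], [0, 0, 0], [0, 0, 0], [0, 0, 0], [0, 0, 0], [0, 0, 0], [0, 0, 0], [0, 0, 0]]}}

```text
t: 3.12
ee_pos: [650.2, 52.9, 129.9]
orientation: [-1.406, -0.83, 0.832]
ft_force: [-0.7, 0.7, 0.2]
width: 60.5
```

```bash
python3 - <<'E'
from h import *
R,p,o=tool();print(o['t'],p,o['width'],inbay(p),o['ft_force'])
plan(bay(57,-30,128),down(YAW))
plan(bay(57,95,128),down(YAW))
E
```

```text
3.1167 [650.2407128   52.87383096 129.92267477] 60.45764496016714 [ 54.63521525 -68.91173158] [-0.70877544  0.73349904  0.20119033]
delta cm [0.22 0.2  3.89] rot [-0.001 -0.005 -0.001]
delta cm [ 0.16  0.21 16.39] rot [-0.001 -0.005 -0.001]
```

{"op": "carry_out", "data": {"delta_pos": [[0.2, 0.1, 0.8], [0.3, 0.1, 1.6], [0.3, 0.1, 2.2], [0.3, 0.1, 2.7], [0.3, 0.1, 3.1], [0.3, 0.1, 3.5], [0.3, 0.1, 3.9], [0.3, 0.1, 4.4], [0.3, 0.1, 4.9], [0.3, 0.1, 5.4], [0.3, 0.1, 6.0], [0.3, 0.1, 6.6]], "rotation": [[0, 0, 0], [0, 0, 0], [0, 0, 0], [0, 0, 0], [0, 0, 0], [0, 0, 0], [0, 0, 0], [0, 0, 0], [0, 0, 0], [0, 0, 0], [0, 0, 0], [0, 0, 0]]}}

```text
t: 4.12
ee_pos: [594.1, 87.6, 129.9]
orientation: [-1.407, -0.832, 0.831]
ft_force: [3.0, -2.8, 2.1]
width: 60.4
```

```bash
python3 - <<'E'
from h import *
R,p,o=tool();print(o['t'],p,o['width'],inbay(p),o['ft_force'])
plan(bay(57,97,130),down(YAW))
im=ctrl.get_image('scene'); cv2.imwrite('pics/s2.png',im[:,:,::-1])
E
```

```text
4.1167 [594.13963224  87.59745078 129.92609289] 60.37763835080598 [58.33717653 -3.0379394 ] [ 3.03690835 -2.83950156  2.07268999]
delta cm [-0.18 -0.02 10.  ] rot [ 0.001 -0.005  0.   ]
```

View pics/s2.png

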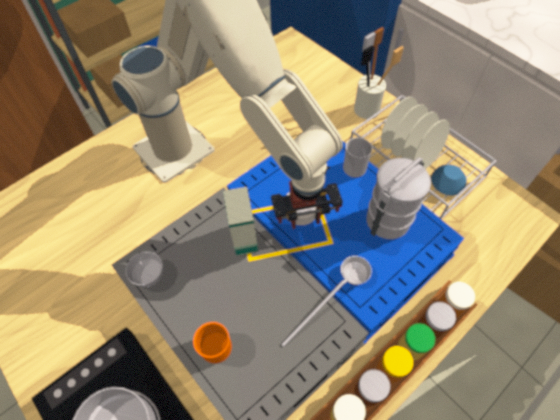

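The gripper at (305,205) is pushing the tin with about 4 N. The tissue box at (240,220) hasn't moved. I'll carry on.

{"op": "carry_out", "data": {"delta_pos": [[0, 0, 0.6], [0, 0, 1.2], [0, 0, 1.8], [0, 0, 2.4], [0, 0, 3.0], [0, 0, 3.6], [0, 0, 4.2], [0, 0, 4.8], [0, 0, 5.4], [0, 0, 6.0], [0, 0, 6.6], [0, 0, 7.2]], "rotation": [[0, 0, 0], [0, 0, 0], [0, 0, 0], [0, 0, 0], [0, 0, 0], [0, 0, 0], [0, 0, 0], [0, 0, 0], [0, 0, 0], [0, 0, 0], [0, 0, 0], [0, 0, 0]]}}

```text
t: 5.17
ee_pos: [530.5, 122.4, 129.7]
orientation: [-1.406, -0.831, 0.831]
ft_force: [1.4, -1.1, 1.2]
width: 60.0
```

{"op": "carry_out", "data": {"delta_pos": [[0, 0, 0.5], [0, 0, 1.0], [0, 0, 1.5], [0, 0, 2.0], [0, 0, 2.4], [0, 0, 2.7], [0, 0, 2.9], [0, 0, 3.0], [0, 0, 3.0]], "rotation": [[0, 0, 0], [0, 0, 0], [0, 0, 0], [0, 0, 0], [0, 0, 0], [0, 0, 0], [0, 0, 0], [0, 0, 0], [0, 0, 0]]}}

```text
t: 5.92
ee_pos: [504.6, 136.6, 129.7]
orientation: [-1.406, -0.831, 0.832]
ft_force: [0.9, 0.3, -0.7]
width: 60.5
```

```bash
python3 - <<'E'
from h import *
R,p,o=tool();print(o['t'],p,o['width'],inbay(p),o['ft_force'])
im=ctrl.get_image('wrist'); cv2.imwrite('pics/w3.png',im[:,:,::-1])
im=ctrl.get_image('scene')[100:310,180:460]; cv2.imwrite('pics/s3.png',cv2.resize(im[:,:,::-1],None,fx=2.5,fy=2.5))
E
```

```text
5.9167 [504.56473012 136.64448254 129.65306554] 60.469849113059006 [58.62991062 99.08546008] [ 0.89742094  0.30383083 -0.71830582]
```

View pics/w3.png

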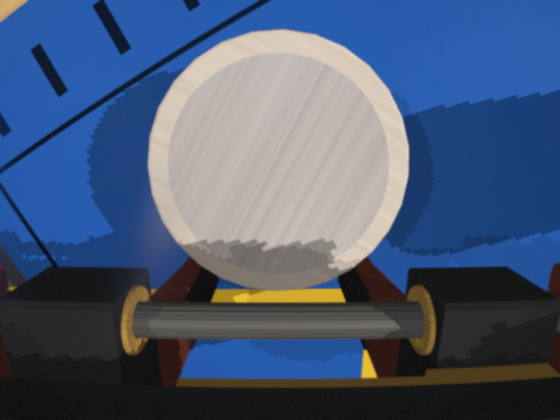

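View pics/s3.png

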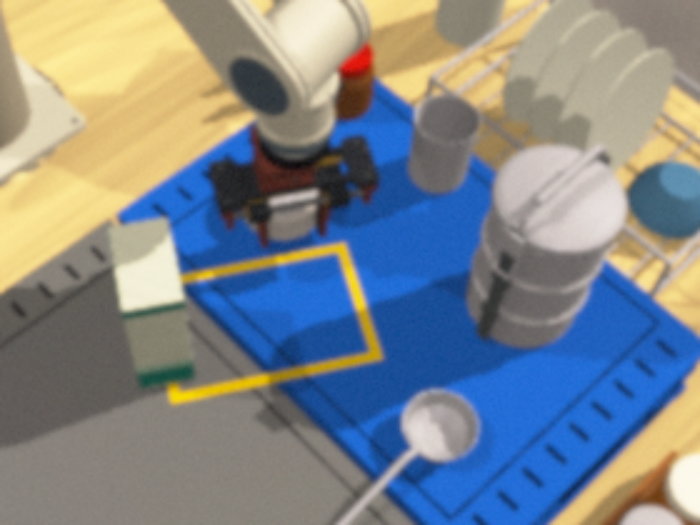

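{"op": "carry_out", "data": {"delta_pos": [[0, 0, -0.8], [0, 0, -1.6], [0, 0, -2.2], [0, 0, -2.2], [0, -3, -2.2], [0, -6, -2.2], [0, -9, -2.2], [0, -12, -2.2], [0, -15, -2.2], [0, -18, -2.2], [0, -21, -2.2], [0, -24, -2.2]], "rotation": [[0, 0, 0], [0, 0, 0], [0, 0, 0], [0, 0, 0], [0, 0, 0], [0, 0, 0], [0, 0, 0], [0, 0, 0], [0, 0, 0], [0, 0, 0], [0, 0, 0], [0, 0, 0]]}}

```text
t: 7.02
ee_pos: [523.8, 125.7, 371.1]
orientation: [-1.406, -0.831, 0.831]
ft_force: [-0.2, -0.1, -0.5]
width: 60.3
```

```bash
cat >> h.py <<'E'
def box(x,y,z,b=(513.5,-67.5,1.0552)):
    c,s=np.cos(b[2]),np.sin(b[2]); return np.array([b[0]+c*x-s*y,b[1]+s*x+c*y,z])
E
python3 - <<'E'
from h import *
R,p,o=tool();print(o['t'],p,o['width'],inbay(p),o['qpos'])
plan(box(-90,0,370),down(1.0552-np.pi/2))
E
```

```text
7.0167 [523.77193482 125.70748076 371.14738319] 60.261750186436245 [58.19814376 76.98685611] [ 2.13404454e-01  1.51658592e-01  1.65407130e+00  8.99336514e-05
  1.33617765e+00 -8.54264205e-01]
delta cm [-26.42   0.12  -8.3 ] rot [-0.     1.583 -0.   ]
```

{"op": "carry_out", "data": {"delta_pos": [[-2.2, 0, -0.7], [-4.4, 0, -1.4], [-6.6, 0, -2.1], [-8.8, 0, -2.8], [-11, 0, -3.5], [-13.2, 0, -4.2], [-15.4, 0, -4.8], [-17.6, 0, -5.5], [-19.8, 0, -6.2], [-22, 0, -6.9], [-24.2, 0, -7.6], [-26.4, 0, -8.3]], "rotation": [[0, 0.12, 0], [0, 0.24, 0], [0, 0.36, 0], [0, 0.48, 0], [0, 0.6, 0], [0, 0.72, 0], [0, 0.84, 0], [0, 0.96, 0], [0, 1.08, 0], [0, 1.2, 0], [0, 1.32, 0], [0, 1.44, 0]], "hand": 139}}

```text
t: 8.02
ee_pos: [469.0, -146.5, 369.6]
orientation: [-1.55, 0.297, -0.296]
ft_force: [0.6, 0.9, -0.3]
width: 39.7
```

```bash
python3 - <<'E'
from h import *
R,p,o=tool();print(o['t'],p,o['width'],o['qpos'])
plan(box(-90,0,262),down(1.0552-np.pi/2))
for n in ('top','scene'):
    im=ctrl.get_image(n)
    cv2.imwrite(f'pics/{n}4.png',cv2.resize((im[150:330,160:400] if n=='top' else im[90:300,180:460])[:,:,::-1],None,fx=2.8,fy=2.8,interpolation=cv2.INTER_CUBIC))
E
```

```text
8.0167 [ 469.04023423 -146.54816327  369.57808226] 39.69302231032013 [-3.27117112e-01  7.22300155e-02  1.74801784e+00  1.07514863e-04
  1.32179639e+00  5.12021204e-02]
delta cm [-1.000e-02  1.076e+01  7.000e-02] rot [-0.     0.137 -0.   ]
```

View pics/top4.png

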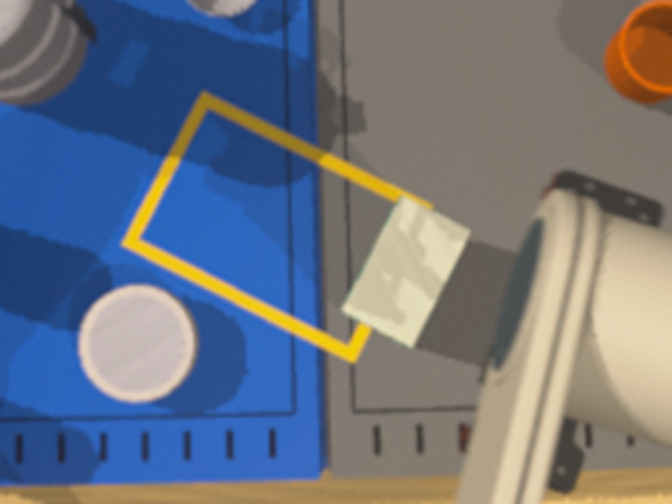

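View pics/scene4.png

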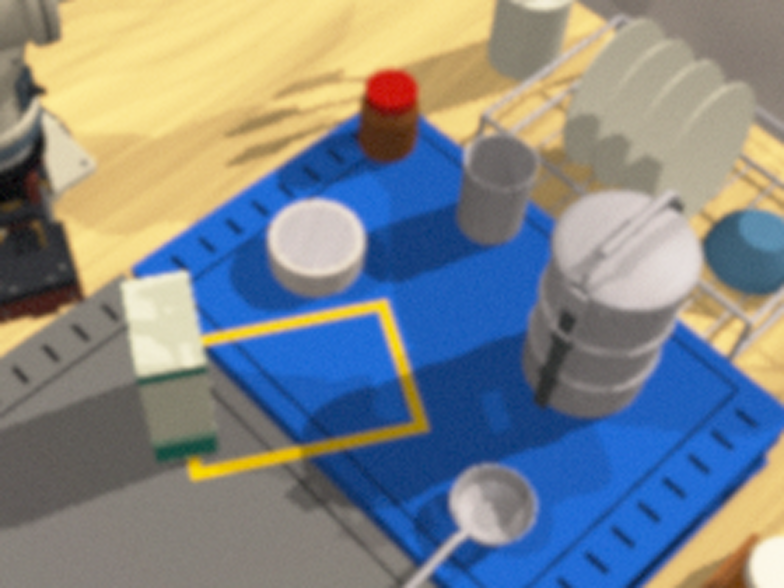

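The tin at (137,343) in the top crop is upright and clear of the tape, and the bay is empty. The tissue box hasn't moved. Next I'll lower the fingers behind the panel face.

{"op": "carry_out", "data": {"delta_pos": [[0, 2, 0], [0, 4.5, 0], [0, 7, 0], [0, 9, 0], [0, 10.2, 0], [0, 10.8, 0], [0, 10.8, 0]], "rotation": [[0, 0.1, 0], [0, 0.137, 0], [0, 0.137, 0], [0, 0.137, 0], [0, 0.137, 0], [0, 0.137, 0], [0, 0.137, 0]]}}

```text
t: 8.7
ee_pos: [469.0, -144.6, 260.4]
orientation: [-1.534, 0.4, -0.395]
ft_force: [0.4, -1.1, 0.2]
width: 40.1
```

```bash
python3 - <<'E'
from h import *
R,p,o=tool();print(o['t'],p,o['width'],o['ft_force'])
for x in(-42,-40,20,30):plan(box(x,0,262),down(1.0552-np.pi/2))
im=ctrl.get_image('wrist'); cv2.imwrite('pics/w5.png',im[:,:,::-1])
E
```

```text
8.7 [ 468.99853298 -144.55570085  260.42498815] 40.07914568610741 [ 0.39663702 -1.10827711  0.18881638]
delta cm [ 0.11 -0.16  4.7 ] rot [ 0.     0.008 -0.003]
delta cm [ 0.11 -0.16  4.9 ] rot [ 0.     0.008 -0.003]
delta cm [ 0.16 -0.16 10.9 ] rot [ 0.     0.008 -0.003]
delta cm [ 0.17 -0.16 11.9 ] rot [ 0.     0.008 -0.003]
```

View pics/w5.png

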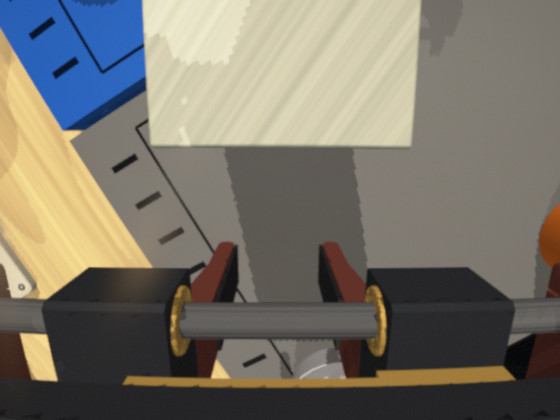

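The box's top edge runs level along row 146, from column 150 to 411, and is centred on the fingers. I'll approach and push slowly.

{"op": "carry_out", "data": {"delta_pos": [[0.1, -0.1, 1], [0.1, -0.1, 2], [0.1, -0.1, 3], [0.1, -0.1, 3.7], [0.1, -0.1, 4.2], [0.1, -0.1, 4.6], [0.1, -0.1, 5.0], [0.1, -0.1, 5.3], [0.1, -0.1, 5.6], [0.1, -0.1, 5.9], [0.1, -0.1, 6.2], [0.1, -0.1, 6.5]], "rotation": [[0, 0, 0], [0, 0, 0], [0, 0, 0], [0, 0, 0], [0, 0, 0], [0, 0, 0], [0, 0, 0], [0, 0, 0], [0, 0, 0], [0, 0, 0], [0, 0, 0], [0, 0, 0]]}}

```text
t: 9.75
ee_pos: [502.3, -89.0, 262.7]
orientation: [-1.534, 0.399, -0.399]
ft_force: [-0.4, -0.0, 0.2]
width: 39.8
```

```bash
python3 - <<'E'
from h import *
R,p,o=tool();print(o['t'],p,o['width'],o['ft_force'])
im=ctrl.get_image('scene')[90:300,180:460]; cv2.imwrite('pics/s6.png',cv2.resize(im[:,:,::-1],None,fx=2.5,fy=2.5))
E
```

```text
9.75 [502.26688632 -88.98701612 262.6726192 ] 39.81753213223515 [-0.42469644 -0.03239549  0.21640622]
```

View pics/s6.png

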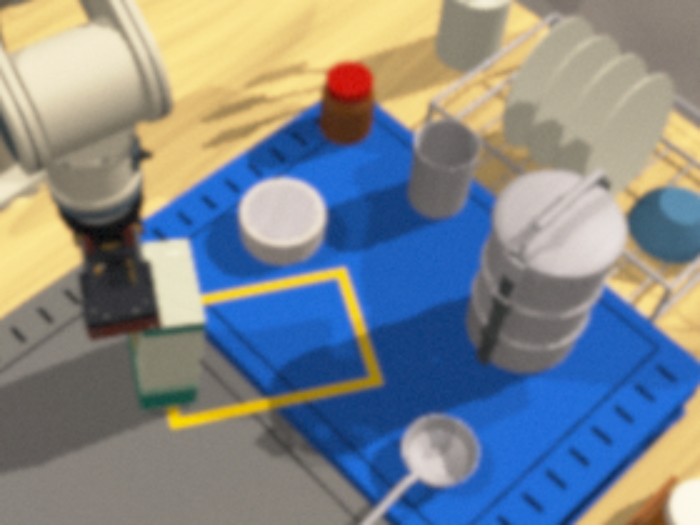

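The box is starting to lean, with no sign of its foot sliding. I'll keep pushing slowly.

{"op": "carry_out", "data": {"delta_pos": [[0, 0, 0.3], [0, 0, 0.6], [0, 0, 0.9], [0, 0, 1.2], [0, 0, 1.5], [0, 0, 1.8], [0, 0, 2.1], [0, 0, 2.4]], "rotation": [[0, 0, 0], [0, 0, 0], [0, 0, 0], [0, 0, 0], [0, 0, 0], [0, 0, 0], [0, 0, 0], [0, 0, 0]]}}

```text
t: 10.47
ee_pos: [514.0, -67.8, 262.7]
orientation: [-1.534, 0.399, -0.399]
ft_force: [-0.1, -0.1, 0.5]
width: 39.8
```

```bash
python3 - <<'E'
from h import *
R,p,o=tool();print(o['t'],p,o['width'],o['ft_force'])
im=ctrl.get_image('scene')[90:300,180:460]; cv2.imwrite('pics/s7.png',cv2.resize(im[:,:,::-1],None,fx=2.5,fy=2.5))
E
```

```text
10.4667 [514.03201433 -67.83685124 262.66254279] 39.84400192417475 [-0.14116509 -0.08022447  0.4586936 ]
```

View pics/s7.png

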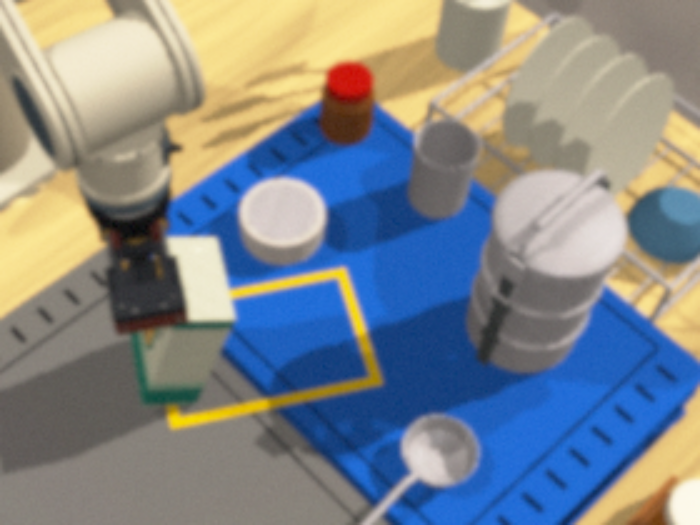

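The box is leaning about 15°, pivoting cleanly on its foot edge. Now I'll push past the balance point.

{"op": "carry_out", "data": {"delta_pos": [[0, 0, 0.3], [0, 0, 0.6], [0, 0, 0.9], [0, 0, 1.2], [0, 0, 1.5], [0, 0, 1.8], [0, 0, 2.0], [0, 0, 2.0], [0, 0, 2.0], [0, 0, 2.0], [0, 0, 2.0], [0, 0, 2.0]], "rotation": [[0, 0, 0], [0, 0, 0], [0, 0, 0], [0, 0, 0], [0, 0, 0], [0, 0, 0], [0, 0, 0], [0, 0, 0], [0, 0, 0], [0, 0, 0], [0, 0, 0], [0, 0, 0]]}}

```text
t: 11.52
ee_pos: [523.5, -50.8, 262.7]
orientation: [-1.534, 0.399, -0.399]
ft_force: [0.2, -0.0, 0.9]
width: 40.0
```

```bash
python3 - <<'E'
from h import *
R,p,o=tool();print(o['t'],p,o['width'],o['ft_force'])
im=ctrl.get_image('scene')[90:300,180:460]; cv2.imwrite('pics/s8.png',cv2.resize(im[:,:,::-1],None,fx=2.5,fy=2.5))
E
```

```text
11.5167 [523.54003528 -50.7716572  262.68184238] 39.994247330893316 [ 0.18787836 -0.00998949  0.89584083]
```

View pics/s8.png

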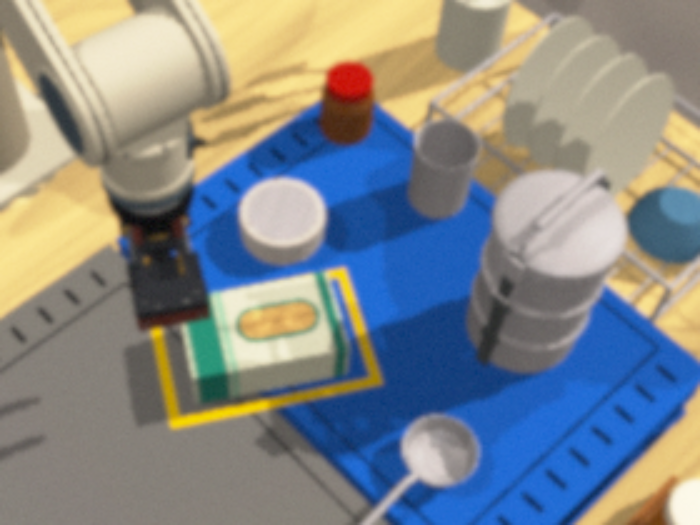

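The box lies flat in the bay with its panel up at (277,320), and the tape is visible around it. I'll back off upwards and check from above.

{"op": "carry_out", "data": {"delta_pos": [[0, -2, -1], [0, -5, -3], [0, -8, -6], [0, -10, -9], [0, -10, -12], [0, -10, -15], [0, -10, -18], [0, -10, -20], [0, -10, -20]], "rotation": [[0, 0, 0], [0, 0, 0], [0, 0, 0], [0, 0, 0], [0, 0, 0], [0, 0, 0], [0, 0, 0], [0, 0, 0], [0, 0, 0]]}}

```text
t: 12.32
ee_pos: [424.6, -227.8, 362.8]
orientation: [-1.534, 0.402, -0.402]
ft_force: [0.7, -0.6, 0.1]
width: 39.8
```

```bash
python3 - <<'E'
from h import *
R,p,o=tool();print(o['t'],p,o['ft_force'])
im=ctrl.get_image('top'); cv2.imwrite('pics/top9.png',im[:,:,::-1])
cv2.imwrite('pics/top9z.png',cv2.resize(im[150:310,160:360][:,:,::-1],None,fx=3.5,fy=3.5,interpolation=cv2.INTER_CUBIC))
E
```

```text
12.3167 [ 424.58553831 -227.769505    362.8440214 ] [ 0.69089622 -0.56272659  0.11933626]
```

View pics/top9z.png

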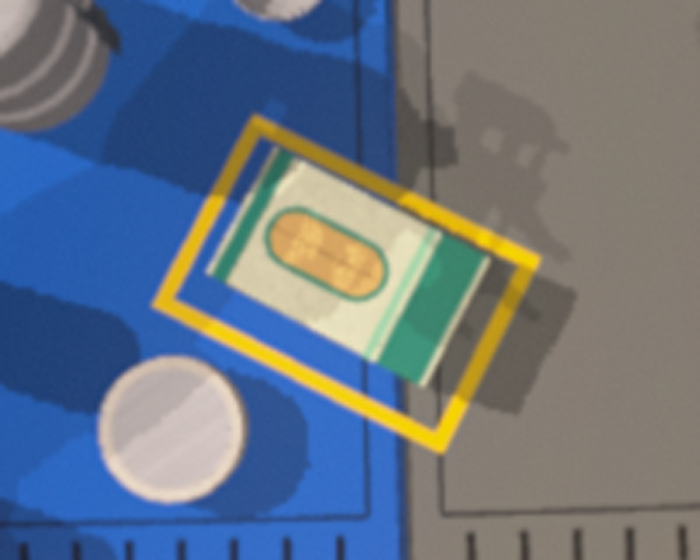

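View pics/top9.png

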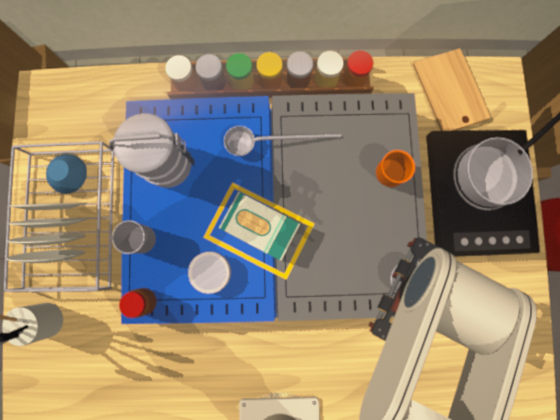

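```bash
python3 - <<'E'
from h import *
T=lambda l:np.array(l)/3.5+[160,150]-0.36
for q in p2w('top',T([(278,148),(490,258),(423,385),(208,272)]),180): print('box corner',inbay(q).round(1))
print('tin',inbay(p2w('top',T([(172,429)]),161)[0]).round(1))
ctrl.close_job()
E
```

```text
box corner [ 80.  -57.8]
box corner [-85.9 -55.8]
box corner [-84.   42.5]
box corner [82.9 40.8]
tin [ 57.4 148.7]
the job is handed in; nothing more can be done
```

The job is done and handed in at about 12.4 s of the 50 s allowed: the aluminium box is clear of the bay and the tissue box lies flat inside it, panel up.

- **Aluminium box:** I pushed it low with both fingertips, square to the bay's long side. It stands upright with its centre about 149 mm from the bay's centre line, roughly 18 mm clear of the tape's outer edge. The readings I took during the push showed about 5 N or less.
- **Tissue box:** I tipped it with the fingers high on the panel face until it fell by itself. It spans x from about -86 to +83 mm and y from about -58 to +43 mm in the bay frame. The inside of the tape is at ±107 and ±68 mm, so the smallest gap is about 10 mm.
- **Other things:** The final top picture shows the tiffin, cup, tumbler, jar and ladle where they were. The arm partly covers the katori in that picture; I measured nothing there, but the gripper stayed well above it. The robot was clear of everything when I handed in.

One check disagreed: an early wrist-camera view put the bay and the aluminium box about 5–7 mm further along the bay's x than the fixed cameras did. Both shifted together, so their relative position still agreed, and I used the fixed cameras.

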